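# Load a slip yoke into the wash box, put the lid on and clamp it

### The job

Get the wash box ready for the parts washer: lay the slip yoke (the long one with the tube) flat on the floor of the box's large empty bay, lengthwise, then put the lid on square and fully home, then swing the clamp all the way down onto the lid. Set the yoke and the lid down rather than dropping them, and leave the other things on the bench standing where they are.

Things in the scene. Friction and masses are not known exactly. Their poses are not given: they have to be found in the camera images.
- wash_box: Grey steel box, open on top, fixed to the bench: 220 (x) x 150 (y) x 70 mm high, walls 5. Origin: centre of its underside, z up. All offsets here are in mm. A cross divider (4 thick, top 55 above the bench) at x = +50 leaves a large empty bay, x = -105 to +48, 140 wide, and a small bay that already holds two bearing cups (tops 46 above the bench).
- bay (a point): Centre of the large bay's floor: box frame (-28.5, 0, 20), so the floor is 20 mm above the bench. Same axes as the box.
- mouth (a point): Centre of the box's open mouth, level with the rim (70 mm above the bench), same axes as the box. On the box's +x end stands the clamp's bracket, x = +110 to +159, 38 wide; it is 66 high next to the box and 94 high from x = +127 on.
- clamp (a joint): Angle of the clamp arm (rad) about a hinge along the box's y axis, at box frame (147, 0, 85). 0: down, its rubber foot on the seated lid; grows as the arm swings up and outwards, to 2.0; at the start it stands up (1.35 to 1.95), clear of the lid's way by 6 or more. A stiff hinge: the arm stays where it is left and takes about 2 N at the handle. Without a lid it can go to -0.06.
- clamp_bar (a point): Middle of the clamp's black handle bar: a round bar 14 thick and 98 long, along the box's y axis, with the arm (12 thick) at its middle, so pinch it about 28 to either side of the middle. It is carried 74 from the hinge: with the clamp at 0 it is at box frame (77, 0, 110), that is 70 inboard of the hinge and 25 higher; it turns about the hinge with the arm. The point turns with the arm.
- lid: Loose lid, 0.3 to 0.5 kg: grey plate 216 (x) x 146 (y) x 4, under it a stepped plug 8 deep (200 x 130, its lower half 194 x 124) that drops into the box's mouth with 5 to spare on every side. Origin: centre of the plug's underside, z up; it lies plug down on the bench with its plate's top 12 above the bench. Seated, its origin is 62 above the bench, its plate rests on the rim and its top is 74 above the bench; the long side goes along the box's, either way round.
- lid_handle (a point): Middle of the lid's handle: a round steel bar 12 thick and 80 long along the lid's y axis, 47 above the lid's origin (35 above the plate), on two posts at its ends. Same axes as the lid.
- slip_yoke: Slip yoke, loose, 0.5 to 0.85 kg: a steel tube 36 in diameter, 73 long, with a fork 80 wide and 36 high at its end; 125 long in all, 36 high. Lies flat. Origin: centre of its length and width on its underside, x along the tube towards the fork. The tube runs from x = -62.5 to +8 with its axis 18 up; then the fork, to x = +62.5. Centre of mass at x = -12.
- flange_yoke: Bystander: squat flange yoke, a disc 90 across and 12 thick with two upright ears, 62 high. Origin: centre of its underside.
- tube_stub: Bystander: upright offcut of steel tube, 70 across, 140 high. Origin: centre of its underside.
- spray_can: Bystander: upright can, 64 across, 150 high. Origin: centre of its underside.
- carton: Bystander: heavy cardboard carton 60 (x) x 110 (y) x 60 high, lying near the box on the robot's side. Origin: centre of its underside.

How it is judged:
By the outcome, as a careful person would: the job done as asked, in the order asked, and still so for the second after the job is handed in, with the robot touching nothing.
It also fails if it takes over 72 s, if anything falls off the work surface, if the arm or the gripper's body presses on something with over 40 N, if the wrist force passes 120 N, or if a joint passes its speed limit or range.

### The arm

A 6-joint arm with a two-finger parallel gripper is mounted at the origin on the work surface. World frame = base frame: x ahead of the robot, y to its left, z up, the work surface at z = 0. Lengths are in m, angles in degrees, forces in N, time in s.
With the tool pointing down it reaches from about 0.25 to 0.725 m from the base axis. Payload 9.7 kg.
Tool frame: the origin (TCP) lies where the fingers leave the gripper's body, on its centre line; the fingertips stand 73 mm ahead of it and the grasp point (between the pads) lies 54 mm ahead of it; z points along the fingers, y is the line along which they close (so a half turn about z gives the same grasp; the last joint's range is limited). The gripper opens to 85 mm and grips with 20 to 120 N. Pads are 22 mm wide; open, the fingers measure 114 mm over their backs; the gripper's body (76 mm by 85 mm) begins 54 mm behind the grasp point. The pads swing forward as they close: fully open they stand 13 mm farther back than shut.
Start: joints at [70.474, 4.979, 10.078, 95.1, 0, 90], TCP at [0.184, 0.518, 0.304] pointing down, gripper open.
Joint ranges: [-179.16, 179.16], [-48.56, 103.87], [-65.8, 70.77], [-126.05, 130.52], [-82.76, 87.17], [-180, 180]. Speed limits (degrees/s): [127.2, 127.2, 147.25, 180, 180, 180].

### API

Orientations are given as [roll, pitch, yaw] about the fixed x, y, z axes, in that order (R = Rz(yaw) Ry(pitch) Rx(roll)).
In Python, from workcell import sensors, imaging, bot gives the robot as it stands.
- The arm moves only by the tool apply_moves, never from a script. Its argument "rows" is a list of rows, each a list of 3 entries, a list of its own where there are three numbers: the shift along the tool's x, y, z in units of 10 cm (1.0 is 10 cm), then the turn, a rotation vector about the tool's x, y, z in units of 30 degrees (1.0 is 30 degrees), then the opening, from 0 (shut) to 1 (fully open). A call has 1 to 20 rows; each row is the pose to reach, as a shift and turn from the pose commanded when the call began, along the tool's axes at that moment; what a row does not reach only later rows make up. A row lasts 1/10 s, in which the tool goes at most 50 mm and 8.59 degrees, less where a joint would pass 70% of its speed; a pose out of reach is approached as far as the arm can. A call with a number of a shift or a turn outside -1 to 1 is refused whole. A call with a gripper value outside its range is refused whole. The fingers move at their own pace and stop on an object; "force" is the grip in N (left out, the last holds). Time passes only in rows, so rows that repeat a pose let the fingers close. It gives the time, the measured TCP pose, the force, the opening and the grip force at its end, in the units of the state.
- sensors.get_obs(): the state, without advancing time (a new reading comes with each control period).
- imaging.camera(name): name is "scene" or "top" or "wrist"; returns (picture, depth): 420x560x3 uint8, red, green, blue; 420x560 float32, m along the optical axis (not along the pixel's ray), 0 where there is no reading.
- imaging.get_calibration(name): a dict with "intrinsics" (3x3 intrinsics, pixels), "dist_coeffs" ([k1, k2, p1, p2, k3] as OpenCV has them; the pictures are not rectified), "world_from_camera" (4x4, takes a point from camera to world coordinates). Camera axes: x right, y down, z forward; pixel columns grow to the right and rows downward; lengths in m; the calibration is good to about 2 mm. A picture is of the moment at which its call begins: read the wrist's pose just before it. get_calibration takes no time and is no camera call; for the wrist camera it gives the pose at the moment of the call.
- bot.job_done(): hands the job in; it is judged then, once.
The state is a dict: "time": time; "q": joint angles; "qd": joint speeds; "joint_efforts": joint torques, N m; "ee_pos": TCP position; "tcp_rot": TCP orientation; "wrist_force": force on the tool from outside, world axes, zero at the start; "torque": the same for the moment, N m; "opening": finger opening in m; "grasp_force": force on a finger pad.
Only numpy, scipy, OpenCV 4.12 (cv2) and the standard library are available. Lean on these libraries where they do the work, as an engineer would, in place of code of your own. Each camera call takes 0.05 s, during which the arm holds its last target. There are 200 camera calls.

## Working session

There is one attempt and no reset: what is moved stays moved. The work goes in short steps, Python scripts to look and compute and a tool call to move; the robot and the scene stay as the last step left them, time stands still between calls to the robot, and variables do not carry over. Pictures are saved under pics/ and viewed, at most 10 in all, crops included, and the job is handed in when it is done.

Besides the shell and the picture viewer there is one more tool, called after "Emit:" by a JSON object that holds its "op" and its "data", one argument or row to a line. apply_moves: Moves the arm, as the interface text tells. Its arguments: {"type":"object","properties":{"rows":{"type":"array"},"force":{"type":"number"}},"required":["rows"]}

```bash
ls; mkdir -p pics
cat > h.py <<'E'
import numpy as np,cv2
from workcell import sensors,imaging,bot
def snap(name,fn=None):
    p,d=imaging.camera(name);c=imaging.get_calibration(name)
    if fn: cv2.imwrite('pics/'+fn,p[:,:,::-1])
    return p,d,c
def world(c,d):
    K=np.array(c['intrinsics'],float);D=np.array(c['dist_coeffs'],float);T=np.array(c['world_from_camera'])
    h,w=d.shape;u,v=np.meshgrid(np.arange(w),np.arange(h))
    n=cv2.undistortPoints(np.stack([u,v],-1).reshape(-1,1,2).astype(np.float64),K,D).reshape(h,w,2)
    P=np.dstack([n*d[...,None],d[...,None]])
    W=P@T[:3,:3].T+T[:3,3]; W[d<=0]=np.nan
    return W
E
python3 - <<'E'
from h import *
o=sensors.get_obs();print(o)
for n in ['top','scene']:
    p,d,c=snap(n,n+'0.png');np.savez(n+'0.npz',p=p,W=world(c,d),T=c['world_from_camera']);print(n,np.array(c['world_from_camera']).round(3).tolist())
E
```

```text
pics
{'time': 0.0, 'q': array([7.04740506e+01, 5.01100974e+00, 1.00348982e+01, 9.51003158e+01,
       2.79955447e-04, 8.99995312e+01]), 'qd': array([-0.02452048,  0.03837383, -0.06554475,  0.07992249,  0.05822098,
       -0.04222417]), 'joint_efforts': array([-1.90510662e-03, -5.20386636e+01,  4.64803720e+01,  1.65054621e-02,
       -9.36851006e-05,  1.57128216e-05]), 'ee_pos': array([0.18378224, 0.5182421 , 0.30318786]), 'tcp_rot': array([-1.79923573e+02, -2.80580570e-04,  1.60474519e+02]), 'wrist_force': array([-0.43359618, -0.16294023, -0.18458529]), 'torque': array([ 0.01070865, -0.04442502,  0.00242407]), 'grasp_force': 0.0, 'opening': 0.0852551692299001}
top [[0.011, -0.996, 0.094, 0.476], [-1.0, -0.012, -0.012, 0.008], [0.013, -0.094, -0.995, 1.185], [0.0, 0.0, 0.0, 1.0]]
scene [[-0.525, 0.731, -0.435, 1.029], [0.851, 0.452, -0.267, 0.302], [0.001, -0.511, -0.86, 1.008], [0.0, 0.0, 0.0, 1.0]]
```

View pics/top0.png

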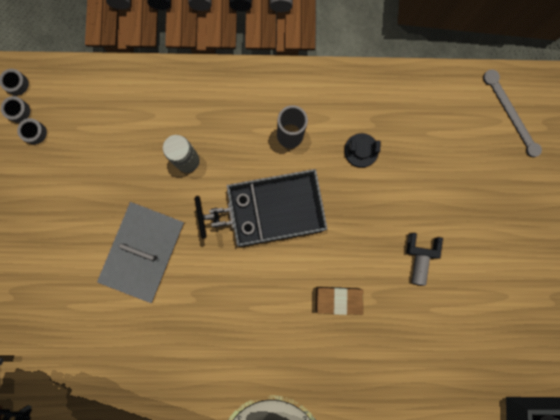

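View pics/scene0.png

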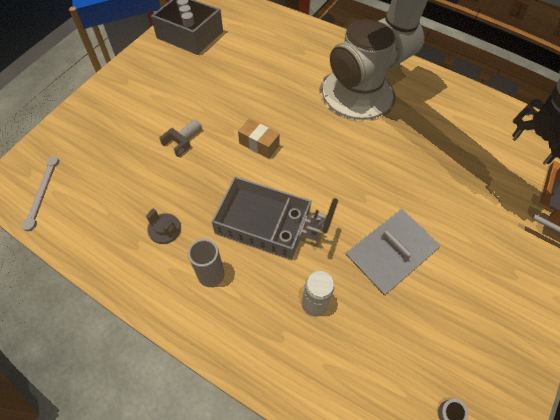

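The top view shows the box at about (277,208) with its clamp to the left at (200,218), and the lid at (141,253). The yoke is at (424,258) with its fork up-image, and the carton at (340,301). The scene view shows the same layout with the clamp standing up.

```bash
cat > m.py <<'E'
from h import *
z=np.load('top0.npz');W=z['W'];p=z['p'];T=z['T']
c=imaging.get_calibration('top');K=np.array(c['intrinsics'],float);D=np.array(c['dist_coeffs'],float)
hsv=cv2.cvtColor(p,cv2.COLOR_RGB2HSV)
print('table z',np.nanmedian(W[320:400,420:480,2]))
def plane(px,zz):
    n=cv2.undistortPoints(np.array(px,np.float64).reshape(-1,1,2),K,D).reshape(-1,2)
    r=np.c_[n,np.ones(len(n))]@T[:3,:3].T;s=(zz-T[2,3])/r[:,2];return (T[:3,3]+r*s[:,None])[:,:2]
def rect(name,win,lo,hi):
    x0,x1,y0,y1=win
    S=W[y0:y1,x0:x1];m=((S[...,2]>lo)&(S[...,2]<hi)).astype(np.uint8)
    n,l,s,_=cv2.connectedComponentsWithStats(m);k=1+s[1:,4].argmax()
    P=S[l==k];r=cv2.minAreaRect((P[:,:2]*1000).astype(np.float32));print(name,len(P),'zmed',np.median(P[:,2]).round(4),r)
    return P
sat=(hsv[...,1]<70).astype(np.uint8)
rect('lid',(90,195,195,310),.006,.02)
rect('lidhandle',(90,195,195,310),.033,.08)
rect('box',(226,335,165,255),.06,.08)
rect('clamp',(180,225,185,250),.1,.25)
rect('bracket',(180,230,185,250),.05,.1)
rect('yoke',(400,450,225,295),.008,.06)
rect('tube',(400,450,255,295),.022,.06)
rect('carton',(310,370,280,320),.04,.08)
rect('stub',(270,315,95,155),.12,.16);rect('can',(155,205,125,180),.13,.17);rect('flange',(335,390,125,175),.006,.08)
# colour contour on planes
for nm,(x0,x1,y0,y1),zz in [('lid',(90,195,195,310),.012),('yoke',(400,450,225,295),.018)]:
    m=(sat[y0:y1,x0:x1]);n,l,s,_=cv2.connectedComponentsWithStats(m);k=1+s[1:,4].argmax()
    v,u=np.nonzero(l==k);Q=plane(np.c_[u+x0,v+y0],zz);print(nm,'col',len(Q),cv2.minAreaRect((Q*1000).astype(np.float32)))
E
python3 m.py
```

```text
table z -0.0013576217899007315
lid 4851 zmed 0.012 ((480.45526123046875, 336.1691589355469), (150.33567810058594, 218.99014282226562), 69.73477935791016)
lidhandle 194 zmed 0.0514 ((481.0897521972656, 333.654052734375), (92.25676727294922, 12.190523147583008), 69.98991394042969)
box 773 zmed 0.0687 ((590.8992309570312, 3.2677688598632812), (150.2771453857422, 237.1205596923828), 11.079002380371094)
clamp 371 zmed 0.1587 ((561.8965454101562, 150.54669189453125), (97.2836685180664, 43.365562438964844), 11.54375171661377)
bracket 177 zmed 0.0902 ((569.8346557617188, 128.65289306640625), (50.784915924072266, 47.611793518066406), 12.009135246276855)
yoke 943 zmed 0.0326 ((469.590576171875, -369.6405334472656), (80.58977508544922, 124.34402465820312), 80.28096008300781)
tube 430 zmed 0.0321 ((445.457275390625, -377.12225341796875), (56.69999694824219, 78.32131958007812), 81.62177276611328)
carton 1200 zmed 0.0591 ((368.861572265625, -159.33319091796875), (109.84286499023438, 60.63678741455078), 88.78936767578125)
stub 338 zmed 0.1379 ((786.2566528320312, -38.03851318359375), (69.33720397949219, 66.91928100585938), 1.0322359800338745)
can 630 zmed 0.1497 ((714.248779296875, 224.0706329345703), (60.804439544677734, 60.39287567138672), 88.17442321777344)
flange 963 zmed 0.0215 ((748.001953125, -219.27447509765625), (88.48887634277344, 84.03695678710938), 10.479072570800781)
lid col 5024 ((480.7293395996094, 334.3934631347656), (145.84182739257812, 215.08908081054688), 69.76359558105469)
yoke col 822 ((467.6365661621094, -370.5419616699219), (83.91680145263672, 122.78990936279297), 81.90229797363281)
```

```bash
cat > plan.py <<'E'
import numpy as np
# tool pointing down, commanded pose (x,y,z,yaw deg); tool x=(c,s,0), y=(s,-c,0), z down; turn about tool z is -yaw
def rel(a,b):
    c,s=np.cos(np.radians(a[3])),np.sin(np.radians(a[3]));d=np.subtract(b[:3],a[:3])*10
    return [c*d[0]+s*d[1],s*d[0]-c*d[1],-d[2]],-(b[3]-a[3])/30
def end(a,sh,t):
    c,s=np.cos(np.radians(a[3])),np.sin(np.radians(a[3]))
    return [a[0]+.1*(c*sh[0]+s*sh[1]),a[1]+.1*(s*sh[0]-c*sh[1]),a[2]-.1*sh[2],a[3]-30*t]
def path(a,pts,n):
    """n calls along the polyline, each printed rounded; error does not build up"""
    P=np.array([a]+pts,float);L=np.r_[0,np.cumsum(np.linalg.norm(np.diff(P[:,:3],axis=0),axis=1))]
    for k in range(1,n+1):
        b=[np.interp(k/n*L[-1],L,P[:,i]) for i in range(4)]
        sh,t=rel(a,b);sh=[float(round(v,2)) for v in sh];t=float(round(t,2));a=end(a,sh,t)
        print(sh,t,'HALF',[float(round(v/2,3)) for v in sh],round(t/2,3),'' if max(map(abs,sh))<=1 else 'TOO LONG')
    print('end',[round(float(v),4) for v in a])
E
python3 - <<'E'
from plan import *
path([.184,.518,.304,160.474],[[.36,.25,.304,105],[.42,-.02,.304,50],[.44,-.36,.28,-9]],9)
E
```

```text
[-0.83, -0.63, -0.0] 0.6 HALF [-0.415, -0.315, -0.0] 0.3 
[-0.99, -0.34, -0.0] 0.6 HALF [-0.495, -0.17, -0.0] 0.3 
[-1.04, -0.03, -0.0] 0.6 HALF [-0.52, -0.015, -0.0] 0.3 TOO LONG
[-1.04, -0.04, -0.0] 0.69 HALF [-0.52, -0.02, -0.0] 0.345 TOO LONG
[-0.99, 0.3, -0.0] 0.69 HALF [-0.495, 0.15, -0.0] 0.345 
[-0.86, 0.6, 0.02] 0.67 HALF [-0.43, 0.3, 0.01] 0.335 
[-0.69, 0.77, 0.07] 0.6 HALF [-0.345, 0.385, 0.035] 0.3 
[-0.41, 0.96, 0.08] 0.6 HALF [-0.205, 0.48, 0.04] 0.3 
[-0.11, 1.03, 0.07] 0.6 HALF [-0.055, 0.515, 0.035] 0.3 TOO LONG
end [0.4396, -0.3598, 0.28, -9.026]
```

Emit:
{"op": "apply_moves", "data": {
  "rows": [
    [[-0.28, -0.21, 0], [0, 0, 0.2], 1],
    [[-0.56, -0.42, 0], [0, 0, 0.4], 1],
    [[-0.83, -0.63, 0], [0, 0, 0.6], 1]
  ]
}}

```text
time: 0.4
ee_pos: [0.2413, 0.4302, 0.3033]
tcp_rot: [-179.9, 0.0, 142.3]
wrist_force: [1.5, -0.0, 0.8]
opening: 0.0854
grasp_force: 0.0
```

Emit:
{"op": "apply_moves", "data": {
  "rows": [
    [[-0.33, -0.11, 0], [0, 0, 0.2], 1],
    [[-0.66, -0.22, 0], [0, 0, 0.4], 1],
    [[-0.99, -0.34, 0], [0, 0, 0.6], 1]
  ]
}}

```text
time: 0.7
ee_pos: [0.2993, 0.3427, 0.3036]
tcp_rot: [-180.0, 0.0, 124.2]
wrist_force: [0.6, 0.5, 0.1]
opening: 0.0857
grasp_force: 0.0
```

Emit:
{"op": "apply_moves", "data": {
  "rows": [
    [[-0.33, -0.01, 0], [0, 0, 0.2], 1],
    [[-0.66, -0.02, 0], [0, 0, 0.4], 1],
    [[-1, -0.03, 0], [0, 0, 0.6], 1]
  ]
}}

```text
time: 1.0
ee_pos: [0.3533, 0.2586, 0.3037]
tcp_rot: [-180.0, 0.0, 106.2]
wrist_force: [0.7, 0.2, -0.1]
opening: 0.0853
grasp_force: 0.0
```

Emit:
{"op": "apply_moves", "data": {
  "rows": [
    [[-0.33, -0.01, 0], [0, 0, 0.23], 1],
    [[-0.66, -0.02, 0], [0, 0, 0.46], 1],
    [[-1, -0.04, 0], [0, 0, 0.69], 1]
  ]
}}

```text
time: 1.3
ee_pos: [0.3776, 0.1615, 0.3036]
tcp_rot: [-180.0, 0.0, 85.5]
wrist_force: [0.9, -0.3, 0.0]
opening: 0.0849
grasp_force: 0.0
```

Emit:
{"op": "apply_moves", "data": {
  "rows": [
    [[-0.33, 0.1, 0], [0, 0, 0.23], 1],
    [[-0.66, 0.2, 0], [0, 0, 0.46], 1],
    [[-0.99, 0.3, 0], [0, 0, 0.69], 1]
  ]
}}

```text
time: 1.6
ee_pos: [0.4001, 0.0605, 0.3037]
tcp_rot: [-180.0, 0.0, 64.8]
wrist_force: [0.7, 0.0, 0.3]
opening: 0.0853
grasp_force: 0.0
```

Emit:
{"op": "apply_moves", "data": {
  "rows": [
    [[-0.29, 0.2, 0], [0, 0, 0.22], 1],
    [[-0.58, 0.4, 0], [0, 0, 0.44], 1],
    [[-0.86, 0.6, 0.02], [0, 0, 0.67], 1]
  ]
}}

```text
time: 1.9
ee_pos: [0.4182, -0.0429, 0.3019]
tcp_rot: [180.0, -0.0, 44.7]
wrist_force: [0.8, 0.3, 0.9]
opening: 0.0853
grasp_force: 0.0
```

Emit:
{"op": "apply_moves", "data": {
  "rows": [
    [[-0.23, 0.26, 0.02], [0, 0, 0.2], 1],
    [[-0.46, 0.52, 0.04], [0, 0, 0.4], 1],
    [[-0.69, 0.77, 0.07], [0, 0, 0.6], 1]
  ]
}}

```text
time: 2.2
ee_pos: [0.4237, -0.1462, 0.2946]
tcp_rot: [-180.0, 0.0, 26.7]
wrist_force: [0.8, 0.3, -0.2]
opening: 0.0854
grasp_force: 0.0
```

Emit:
{"op": "apply_moves", "data": {
  "rows": [
    [[-0.14, 0.32, 0.02], [0, 0, 0.2], 1],
    [[-0.28, 0.64, 0.04], [0, 0, 0.4], 1],
    [[-0.41, 0.96, 0.08], [0, 0, 0.6], 1]
  ]
}}

```text
time: 2.5
ee_pos: [0.4306, -0.2503, 0.2868]
tcp_rot: [180.0, -0.0, 8.7]
wrist_force: [0.1, -0.1, 0.1]
opening: 0.0855
grasp_force: 0.0
```

Emit:
{"op": "apply_moves", "data": {
  "rows": [
    [[-0.04, 0.33, 0.02], [0, 0, 0.2], 1],
    [[-0.08, 0.66, 0.04], [0, 0, 0.4], 1],
    [[-0.11, 1, 0.07], [0, 0, 0.6], 1],
    [[-0.11, 1, 0.07], [0, 0, 0.6], 1],
    [[-0.11, 1, 0.07], [0, 0, 0.6], 1]
  ]
}}

```text
time: 3.0
ee_pos: [0.4353, -0.3496, 0.279]
tcp_rot: [-179.9, 0.1, -9.0]
wrist_force: [0.1, 0.8, -0.7]
opening: 0.0857
grasp_force: 0.0
```

Run:
```python
from h import *
p,d,c=snap('wrist','w1.png');o=sensors.get_obs();W=world(c,d);np.savez('w1.npz',p=p,W=W)
print(o['time'],o['ee_pos'].round(4),o['tcp_rot'].round(2),np.array(c['world_from_camera']).round(3).tolist())
m=((W[...,2]>.008)&(W[...,2]<.06)).astype(np.uint8)
n,l,s,cc=cv2.connectedComponentsWithStats(m)
for k in range(1,n):
    if s[k,4]>300:
        P=W[l==k];print(s[k].tolist(),cv2.minAreaRect((P[:,:2]*1000).astype(np.float32)),P[:,2].max().round(4))
```

```text
3.05 [ 0.4354 -0.349   0.2795] [-1.7996e+02  5.0000e-02 -8.9800e+00] [[-0.155, -0.938, -0.31, 0.514], [-0.988, 0.147, 0.049, -0.36], [-0.001, 0.314, -0.949, 0.349], [0.0, 0.0, 0.0, 1.0]]
[0, 42, 41, 84, 1713] ((555.2113037109375, -114.64720916748047), (36.63237762451172, 75.40576171875), 67.02993774414062) 0.0558
[257, 75, 91, 135, 5865] ((466.28997802734375, -369.2989196777344), (81.09941101074219, 123.87300109863281), 81.02642059326172) 0.039
[39, 231, 139, 51, 3045] ((373.06317138671875, -158.78195190429688), (110.02296447753906, 45.70954132080078), 88.34869384765625) 0.06
[43, 277, 48, 41, 407] ((360.0451354980469, -123.62986755371094), (41.29951477050781, 46.56298065185547), 88.63549041748047) 0.06
```

View pics/w1.png

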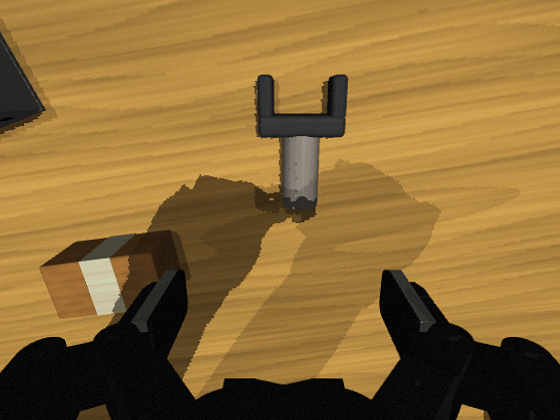

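The wrist view shows the yoke at about (303,145): fork at the top, tube pointing down to (303,210). The fingers are centred below it and the carton is off to the left.

Run:
```python
from plan import *
a=[.184,.518,.304,160.474]
for sh,t in [([-.83,-.63,0],.6),([-.99,-.34,0],.6),([-1,-.03,0],.6),([-1,-.04,0],.69),([-.99,.3,0],.69),([-.86,.6,.02],.67),([-.69,.77,.07],.6),([-.41,.96,.08],.6),([-.11,1,.07],.6)]: a=end(a,sh,t)
print(np.round(a,4));path(a,[[.4485,-.3665,.16,-9.026]],2);path([.4485,-.3665,.16,-9.026],[[.4485,-.3665,.079,-9.026]],1)
```

```text
[ 0.4358 -0.3497  0.28   -9.026 ]
[0.08, 0.07, 0.6] -0.0 HALF [0.04, 0.035, 0.3] -0.0 
[0.07, 0.08, 0.6] -0.0 HALF [0.035, 0.04, 0.3] -0.0 
end [0.4482, -0.3668, 0.16, -9.026]
[0.0, -0.0, 0.81] -0.0 HALF [0.0, -0.0, 0.405] -0.0 
end [0.4485, -0.3665, 0.079, -9.026]
```

Emit:
{"op": "apply_moves", "data": {
  "rows": [
    [[0.05, 0.05, 0.3], [0, 0, 0], 1],
    [[0.1, 0.1, 0.65], [0, 0, 0], 1],
    [[0.15, 0.15, 1], [0, 0, 0], 1]
  ]
}}

```text
time: 3.35
ee_pos: [0.4485, -0.3656, 0.1796]
tcp_rot: [180.0, -0.1, -8.9]
wrist_force: [0.9, -0.0, -0.4]
opening: 0.0853
grasp_force: 0.0
```

Emit:
{"op": "apply_moves", "data": {
  "rows": [
    [[0, 0, 0.3], [0, 0, 0], 1],
    [[0, 0, 0.6], [0, 0, 0], 1],
    [[0, 0, 0.8], [0, 0, 0], 1],
    [[0, 0, 0.95], [0, 0, 0], 1],
    [[0, 0, 1], [0, 0, 0], 1],
    [[0, 0, 1.0], [0, 0, 0], 1]
  ]
}}

```text
time: 3.95
ee_pos: [0.4482, -0.366, 0.08]
tcp_rot: [-180.0, 0.0, -9.0]
wrist_force: [-0.5, -0.6, 0.3]
opening: 0.0857
grasp_force: 0.0
```

Emit:
{"op": "apply_moves", "data": {
  "rows": [
    [[0, 0, 0.01], [0, 0, 0], 0.2],
    [[0, 0, 0.01], [0, 0, 0], 0.2],
    [[0, 0, 0.01], [0, 0, 0], 0.2],
    [[0, 0, 0.01], [0, 0, 0], 0.2],
    [[0, 0, 0.01], [0, 0, 0], 0.2],
    [[0, 0, 0.01], [0, 0, 0], 0.2],
    [[0, 0, 0.01], [0, 0, 0], 0.2]
  ],
  "force": 80
}}

```text
time: 4.65
ee_pos: [0.4484, -0.367, 0.0802]
tcp_rot: [179.9, -0.1, -9.0]
wrist_force: [-1.3, 0.1, 6.5]
opening: 0.0337
grasp_force: 79.7
```

Emit:
{"op": "apply_moves", "data": {
  "rows": [
    [[0, 0, 0], [0, 0, 0], 0.7],
    [[0, 0, 0], [0, 0, 0], 0.7],
    [[0, 0, 0.03], [0, 0, 0], 0.7],
    [[0, 0, 0.04], [0, 0, 0], 0.2],
    [[0, 0, 0.04], [0, 0, 0], 0.2],
    [[0, 0, 0.04], [0, 0, 0], 0.2],
    [[0, 0, 0.04], [0, 0, 0], 0.2],
    [[0, 0, 0.04], [0, 0, 0], 0.2],
    [[0, 0, 0.04], [0, 0, 0], 0.2]
  ],
  "force": 80
}}

```text
time: 5.55
ee_pos: [0.448, -0.3664, 0.0748]
tcp_rot: [-180.0, 0.0, -9.0]
wrist_force: [-1.0, -0.9, -1.4]
opening: 0.0338
grasp_force: 79.9
```

Emit:
{"op": "apply_moves", "data": {
  "rows": [
    [[0, 0, -0.1], [0, 0, 0], 0.2],
    [[0, 0, -0.2], [0, 0, 0], 0.2],
    [[0, 0, -0.3], [0, 0, 0], 0.2],
    [[0, 0, -0.3], [0, 0, 0], 0.2],
    [[0, 0, -0.3], [0, 0, 0], 0.2]
  ]
}}

```text
time: 6.05
ee_pos: [0.4482, -0.3666, 0.1053]
tcp_rot: [180.0, -0.0, -9.0]
wrist_force: [0.3, -0.1, -5.2]
opening: 0.0339
grasp_force: 80.1
```

Run:
```python
from h import *
o=sensors.get_obs();print({k:np.round(o[k],4).tolist() for k in ['time','ee_pos','tcp_rot','wrist_force','torque','opening','grasp_force']})
```

```text
{'time': 6.05, 'ee_pos': [0.4482, -0.3666, 0.1053], 'tcp_rot': [179.9792, -0.0366, -9.0274], 'wrist_force': [0.3311, -0.1499, -5.1606], 'torque': [0.0367, 0.0902, 0.0058], 'opening': 0.0339, 'grasp_force': 80.1391}
```

Run:
```python
from plan import *
a=end(end([.4358,-.3497,.28,-9.026],[.15,.15,0],0),[0,0,1.75],0);print(a)
path(a,[[a[0],a[1],.2,a[3]],[.5945,-.0154,.24,-78.9]],6)
```

```text
[np.float64(0.44826101905289173), np.float64(-0.36686749848299016), 0.10500000000000001, -9.026]
[0.0, -0.0, -0.8] -0.0 HALF [0.0, -0.0, -0.4] -0.0 
[0.15, -0.62, -0.22] 0.39 HALF [0.075, -0.31, -0.11] 0.195 
[0.03, -0.79, -0.08] 0.49 HALF [0.015, -0.395, -0.04] 0.245 
[-0.18, -0.77, -0.08] 0.48 HALF [-0.09, -0.385, -0.04] 0.24 
[-0.36, -0.71, -0.09] 0.48 HALF [-0.18, -0.355, -0.045] 0.24 
[-0.53, -0.59, -0.08] 0.49 HALF [-0.265, -0.295, -0.04] 0.245 
end [0.5946, -0.0153, 0.24, -78.926]
```

Emit:
{"op": "apply_moves", "data": {
  "rows": [
    [[0, 0, -0.27], [0, 0, 0], 0.2],
    [[0, 0, -0.54], [0, 0, 0], 0.2],
    [[0, 0, -0.8], [0, 0, 0], 0.2]
  ]
}}

```text
time: 6.35
ee_pos: [0.4478, -0.3662, 0.1852]
tcp_rot: [-180.0, 0.1, -9.0]
wrist_force: [0.8, 0.3, -5.8]
opening: 0.0339
grasp_force: 80.7
```

Emit:
{"op": "apply_moves", "data": {
  "rows": [
    [[0.05, -0.21, -0.07], [0, 0, 0.13], 0.2],
    [[0.1, -0.42, -0.14], [0, 0, 0.26], 0.2],
    [[0.15, -0.62, -0.22], [0, 0, 0.39], 0.2]
  ]
}}

```text
time: 6.65
ee_pos: [0.4726, -0.3068, 0.2066]
tcp_rot: [-180.0, 0.1, -20.9]
wrist_force: [0.3, -0.7, -6.0]
opening: 0.034
grasp_force: 81.2
```

Emit:
{"op": "apply_moves", "data": {
  "rows": [
    [[0.01, -0.26, -0.03], [0, 0, 0.16], 0.2],
    [[0.02, -0.52, -0.06], [0, 0, 0.32], 0.2],
    [[0.03, -0.79, -0.08], [0, 0, 0.49], 0.2]
  ]
}}

```text
time: 6.95
ee_pos: [0.478, -0.2765, 0.2145]
tcp_rot: [-177.8, 0.1, -30.7]
wrist_force: [-0.5, -1.0, -6.0]
opening: 0.0337
grasp_force: 81.3
```

Emit:
{"op": "apply_moves", "data": {
  "rows": [
    [[-0.06, -0.26, -0.03], [0, 0, 0.16], 0.2],
    [[-0.12, -0.52, -0.06], [0, 0, 0.32], 0.2],
    [[-0.18, -0.77, -0.08], [0, 0, 0.48], 0.2]
  ]
}}

```text
time: 7.25
ee_pos: [0.4303, -0.3077, 0.2231]
tcp_rot: [-174.4, 0.8, -37.7]
wrist_force: [0.0, 0.7, -5.3]
opening: 0.0336
grasp_force: 81.2
```

Emit:
{"op": "apply_moves", "data": {
  "rows": [
    [[-0.12, -0.24, -0.03], [0, 0, 0.16], 0.2],
    [[-0.24, -0.48, -0.06], [0, 0, 0.32], 0.2],
    [[-0.36, -0.71, -0.09], [0, 0, 0.48], 0.2]
  ]
}}

```text
time: 7.55
ee_pos: [0.3678, -0.3233, 0.2358]
tcp_rot: [-171.2, 2.3, -45.0]
wrist_force: [-0.7, -0.3, -6.2]
opening: 0.0336
grasp_force: 81.3
```

Emit:
{"op": "apply_moves", "data": {
  "rows": [
    [[-0.18, -0.2, -0.03], [0, 0, 0.16], 0.2],
    [[-0.36, -0.4, -0.06], [0, 0, 0.32], 0.2],
    [[-0.53, -0.59, -0.08], [0, 0, 0.49], 0.2],
    [[-0.53, -0.59, -0.08], [0, 0, 0.49], 0.2],
    [[-0.53, -0.59, -0.08], [0, 0, 0.49], 0.2]
  ]
}}

```text
time: 8.05
ee_pos: [0.2661, -0.3256, 0.2531]
tcp_rot: [-169.6, 4.5, -55.9]
wrist_force: [0.1, -0.5, -7.2]
opening: 0.0338
grasp_force: 81.5
```

Run:
```python
from h import *
p,d,c=snap('wrist','w2.png');o=sensors.get_obs();W=world(c,d);np.savez('w2.npz',p=p,W=W)
print({k:np.round(o[k],4).tolist() for k in ['time','ee_pos','tcp_rot','wrist_force','torque','opening','grasp_force']})
```

```text
{'time': 8.1, 'ee_pos': [0.2661, -0.3255, 0.2532], 'tcp_rot': [-169.6461, 4.4531, -55.8855], 'wrist_force': [0.0165, -1.3725, -4.7315], 'torque': [-0.363, 0.2246, 0.0675], 'opening': 0.0335, 'grasp_force': 81.5174}
```

View pics/w2.png

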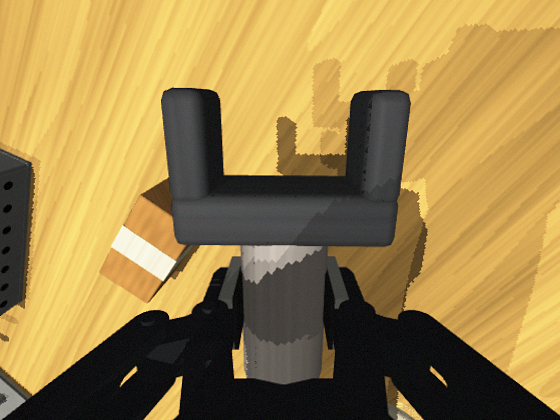

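The yoke is firmly held, but the arm left the intended path; the TCP is at (0.266,-0.326) and tilted. I'll check the joints next.

Run:
```python
from h import *
print(sensors.get_obs()['q'].round(2))
```

```text
[-55.94 -10.   -10.48  93.98  10.35 179.94]
```

Emit:
{"op": "apply_moves", "data": {
  "rows": [
    [[0, 0, 0], [0, 0, -0.25], 0.2],
    [[0, 0, 0], [0, 0, -0.5], 0.2],
    [[0, 0, 0], [0, 0, -0.5], 0.2]
  ]
}}

```text
time: 8.4
ee_pos: [0.268, -0.3251, 0.2529]
tcp_rot: [-168.8, 1.6, -40.8]
wrist_force: [0.2, -0.7, -6.3]
opening: 0.0336
grasp_force: 81.6
```

Run:
```python
from h import *
o=sensors.get_obs();print(o['q'].round(2),o['ee_pos'],o['tcp_rot'])
```

```text
[-55.74  -9.85 -10.41  93.93  10.44 164.83] [ 0.26802863 -0.32514321  0.25285817] [-168.76155847    1.61544195  -40.82325624]
```

Run:
```python
from h import *
from plan import *
from scipy.spatial.transform import Rotation as Ro
o=sensors.get_obs();R=Ro.from_euler('xyz',o['tcp_rot'],degrees=True)
T=Ro.from_euler('xyz',[180,0,-30],degrees=True);b=np.array([.33,-.30,.25])
rv=(R.inv()*T).as_rotvec(degrees=True)/30;print('lvl',(R.inv().apply(b-o['ee_pos'])*10).round(3),rv.round(3))
path([*b,-30],[[.45,-.22,.25,15],[.6015,-.0507,.24,101.1]],6)
```

```text
lvl [ 0.305 -0.58   0.136] [-0.379  0.018 -0.365]
[0.27, -0.56, -0.0] -0.64 HALF [0.135, -0.28, -0.0] -0.32 
[0.44, -0.43, -0.0] -0.65 HALF [0.22, -0.215, -0.0] -0.325 
[0.51, -0.35, 0.02] -0.73 HALF [0.255, -0.175, 0.01] -0.365 
[0.59, -0.18, 0.03] -0.79 HALF [0.295, -0.09, 0.015] -0.395 
[0.61, 0.06, 0.02] -0.78 HALF [0.305, 0.03, 0.01] -0.39 
[0.54, 0.31, 0.03] -0.78 HALF [0.27, 0.155, 0.015] -0.39 
end [0.6017, -0.051, 0.24, 101.1]
```

Emit:
{"op": "apply_moves", "data": {
  "rows": [
    [[0.1, -0.19, 0.05], [-0.13, 0, -0.12], 0.2],
    [[0.2, -0.38, 0.09], [-0.25, 0.01, -0.24], 0.2],
    [[0.305, -0.58, 0.136], [-0.379, 0.018, -0.365], 0.2],
    [[0.305, -0.58, 0.136], [-0.379, 0.018, -0.365], 0.2]
  ]
}}

```text
time: 8.8
ee_pos: [0.332, -0.2987, 0.2499]
tcp_rot: [179.9, -0.0, -30.0]
wrist_force: [-0.3, 0.4, -5.8]
opening: 0.0338
grasp_force: 81.8
```

Emit:
{"op": "apply_moves", "data": {
  "rows": [
    [[0.09, -0.19, 0], [0, 0, -0.21], 0.2],
    [[0.18, -0.38, 0], [0, 0, -0.42], 0.2],
    [[0.27, -0.56, 0], [0, 0, -0.64], 0.2]
  ]
}}

```text
time: 9.1
ee_pos: [0.3816, -0.2648, 0.25]
tcp_rot: [-179.9, 0.0, -10.9]
wrist_force: [0.4, 0.2, -6.4]
opening: 0.0338
grasp_force: 82.2
```

Emit:
{"op": "apply_moves", "data": {
  "rows": [
    [[0.15, -0.14, 0], [0, 0, -0.21], 0.2],
    [[0.3, -0.28, 0], [0, 0, -0.42], 0.2],
    [[0.44, -0.43, 0], [0, 0, -0.65], 0.2]
  ]
}}

```text
time: 9.4
ee_pos: [0.433, -0.2311, 0.2498]
tcp_rot: [-179.9, 0.0, 8.6]
wrist_force: [-0.6, -1.2, -5.9]
opening: 0.0336
grasp_force: 82.2
```

Emit:
{"op": "apply_moves", "data": {
  "rows": [
    [[0.17, -0.12, 0.01], [0, 0, -0.24], 0.2],
    [[0.34, -0.24, 0.01], [0, 0, -0.48], 0.2],
    [[0.51, -0.35, 0.02], [0, 0, -0.73], 0.2]
  ]
}}

```text
time: 9.7
ee_pos: [0.4782, -0.1888, 0.2478]
tcp_rot: [-179.9, 0.0, 30.5]
wrist_force: [0.2, -0.4, -5.9]
opening: 0.0338
grasp_force: 82.2
```

Emit:
{"op": "apply_moves", "data": {
  "rows": [
    [[0.2, -0.06, 0.01], [0, 0, -0.26], 0.2],
    [[0.4, -0.12, 0.02], [0, 0, -0.52], 0.2],
    [[0.59, -0.18, 0.03], [0, 0, -0.79], 0.2]
  ]
}}

```text
time: 10.0
ee_pos: [0.5199, -0.1433, 0.2446]
tcp_rot: [-179.9, -0.0, 54.2]
wrist_force: [-0.3, 0.3, -6.4]
opening: 0.034
grasp_force: 82.2
```

Run:
```python
from h import *
from plan import *
from scipy.spatial.transform import Rotation as Ro
o=sensors.get_obs();print(o['q'].round(1),o['ee_pos'],o['tcp_rot'])
R=Ro.from_euler('xyz',o['tcp_rot'],degrees=True)
T=Ro.from_euler('xyz',[180,0,78],degrees=True);b=np.array([.595,-.105,.24])
print('fix',(R.inv().apply(b-o['ee_pos'])*10).round(3),((R.inv()*T).as_rotvec(degrees=True)/30).round(3))
path([*b,78],[[.6015,-.0507,.24,101.1]],1)
```

```text
[-15.4   2.8   1.2  88.5   0.  110.3] [ 0.51994215 -0.14334324  0.24457306] [-1.79909346e+02 -1.35944288e-03  5.42426896e+01]
fix [0.75  0.385 0.045] [-0.003 -0.001 -0.792]
[0.54, -0.05, -0.0] -0.77 HALF [0.27, -0.025, -0.0] -0.385 
end [0.6013, -0.0511, 0.24, 101.1]
```

Emit:
{"op": "apply_moves", "data": {
  "rows": [
    [[0.25, 0.13, 0.02], [0, 0, -0.26], 0.2],
    [[0.5, 0.26, 0.03], [0, 0, -0.52], 0.2],
    [[0.75, 0.385, 0.045], [0, 0, -0.79], 0.2]
  ]
}}

```text
time: 10.3
ee_pos: [0.5954, -0.1052, 0.24]
tcp_rot: [-179.9, -0.0, 77.9]
wrist_force: [0.3, 0.7, -5.6]
opening: 0.0333
grasp_force: 82.3
```

Emit:
{"op": "apply_moves", "data": {
  "rows": [
    [[0.18, -0.02, 0], [0, 0, -0.25], 0.2],
    [[0.36, -0.04, 0], [0, 0, -0.5], 0.2],
    [[0.54, -0.05, 0], [0, 0, -0.77], 0.2],
    [[0.54, -0.05, 0], [0, 0, -0.77], 0.2],
    [[0.54, -0.05, 0], [0, 0, -0.77], 0.2]
  ]
}}

```text
time: 10.8
ee_pos: [0.601, -0.0519, 0.24]
tcp_rot: [-179.9, -0.0, 100.7]
wrist_force: [0.3, 0.3, -6.2]
opening: 0.0337
grasp_force: 82.6
```

Run:
```python
from h import *
p,d,c=snap('top');W=world(c,d);o=sensors.get_obs();print(o['ee_pos'],o['tcp_rot'],o['opening'])
p,d,c=snap('wrist','w3.png');V=world(c,d);np.savez('w3.npz',W=W,V=V)
```

```text
[ 0.60095299 -0.05236275  0.24014274] [-1.79924929e+02 -1.07660672e-02  1.00699460e+02] 0.03355441717738435
```

View pics/w3.png

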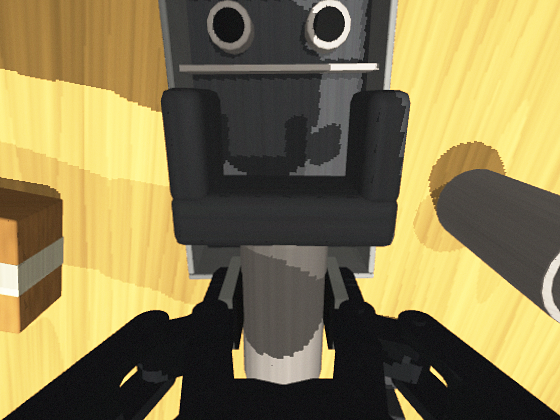

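The yoke is held centred and parallel over the bay: its fork faces the divider (row 67), with the box walls visible evenly on both sides. Lowering now.

Emit:
{"op": "apply_moves", "data": {
  "rows": [
    [[0, 0, 0.3], [0, 0, -0.01], 0.2],
    [[0, 0, 0.6], [0, 0, -0.01], 0.2],
    [[0, 0, 0.8], [0, 0, -0.01], 0.2],
    [[0, 0, 1], [0, 0, -0.01], 0.2]
  ]
}}

```text
time: 11.3
ee_pos: [0.6006, -0.0529, 0.1393]
tcp_rot: [-179.9, -0.0, 101.0]
wrist_force: [-1.0, -0.0, -4.9]
opening: 0.034
grasp_force: 82.4
```

Emit:
{"op": "apply_moves", "data": {
  "rows": [
    [[0, 0, 0.15], [0, 0, 0], 0.2],
    [[0, 0, 0.28], [0, 0, 0], 0.2],
    [[0, 0, 0.36], [0, 0, 0], 0.2],
    [[0, 0, 0.4], [0, 0, 0], 0.2],
    [[0, 0, 0.42], [0, 0, 0], 0.2],
    [[0, 0, 0.43], [0, 0, 0], 0.2],
    [[0, 0, 0.43], [0, 0, 0], 0.2]
  ]
}}

```text
time: 12.0
ee_pos: [0.6012, -0.0521, 0.098]
tcp_rot: [180.0, 0.0, 101.2]
wrist_force: [0.8, 0.3, -5.3]
opening: 0.0336
grasp_force: 82.4
```

Emit:
{"op": "apply_moves", "data": {
  "rows": [
    [[0, 0, 0.01], [0, 0, 0], 0.2],
    [[0, 0, 0.02], [0, 0, 0], 0.2],
    [[0, 0, 0.025], [0, 0, 0], 0.2],
    [[0, 0, 0.03], [0, 0, 0], 0.2],
    [[0, 0, 0.03], [0, 0, 0], 0.2]
  ]
}}

```text
time: 12.5
ee_pos: [0.6009, -0.0521, 0.0949]
tcp_rot: [-180.0, 0.0, 101.2]
wrist_force: [-2.9, 0.5, -3.2]
opening: 0.0335
grasp_force: 82.9
```

Emit:
{"op": "apply_moves", "data": {
  "rows": [
    [[0, 0, 0.01], [0, 0, 0], 0.7],
    [[0, 0, 0.01], [0, 0, 0], 0.7],
    [[0, 0, 0], [0, 0, 0], 0.7],
    [[0, 0, 0], [0, 0, 0], 0.7],
    [[0, 0, -0.15], [0, 0, 0], 0.7],
    [[0, 0, -0.4], [0, 0, 0], 0.7],
    [[0, 0, -0.7], [0, 0, 0], 0.7],
    [[0, 0, -1], [0, 0, 0], 0.7]
  ]
}}

```text
time: 13.3
ee_pos: [0.6008, -0.0521, 0.1968]
tcp_rot: [-180.0, 0.0, 101.2]
wrist_force: [0.6, 0.3, -0.5]
opening: 0.0597
grasp_force: 0.0
```

Emit:
{"op": "apply_moves", "data": {
  "rows": [
    [[0, 0, -0.3], [0, 0, 0], 0.7],
    [[0, 0, -0.6], [0, 0, 0], 0.7],
    [[0, 0, -0.9], [0, 0, 0], 0.7],
    [[0, 0, -1], [0, 0, 0], 0.7],
    [[0, 0, -1], [0, 0, 0], 0.7],
    [[0, 0, -1], [0, 0, 0], 0.7]
  ]
}}

```text
time: 13.9
ee_pos: [0.601, -0.052, 0.2936]
tcp_rot: [-179.9, -0.0, 101.2]
wrist_force: [0.0, -1.2, -1.0]
opening: 0.0599
grasp_force: 0.0
```

Run:
```python
from h import *
p,d,c=snap('wrist','w4.png');V=world(c,d);o=sensors.get_obs();print(o['time'],o['ee_pos'],o['tcp_rot']);np.savez('w4.npz',V=V,p=p)
def rect(lo,hi,nm,W,win=None):
    m=((W[...,2]>lo)&(W[...,2]<hi)).astype(np.uint8)
    n,l,s,_=cv2.connectedComponentsWithStats(m)
    for k in range(1,n):
        if s[k,4]>400: P=W[l==k];print(nm,s[k].tolist(),cv2.minAreaRect((P[:,:2]*1000).astype(np.float32)),np.median(P[:,2]).round(4))
rect(.062,.078,'rim',V);rect(.025,.052,'low',V)
```

```text
13.95 [ 0.60077627 -0.05200197  0.29301116] [-1.79850922e+02 -2.65401413e-02  1.01224843e+02]
rim [183, 0, 196, 250, 4766] ((588.7612915039062, -7.504913330078125), (150.9927215576172, 210.4977569580078), 11.111055374145508) 0.0688
rim [439, 173, 61, 66, 707] ((761.9351196289062, -28.281795501708984), (67.6717300415039, 28.154451370239258), 69.49427032470703) 0.0704
low [194, 0, 174, 71, 2147] ((572.4105834960938, 74.334716796875), (141.48411560058594, 53.703392028808594), 11.185379028320312) 0.0387
low [222, 17, 38, 44, 1276] ((538.5914306640625, 66.4178695678711), (30.748991012573242, 31.39031219482422), 36.77529525756836) 0.0455
low [303, 17, 38, 44, 1271] ((607.0179443359375, 79.89328002929688), (31.492481231689453, 30.69716453552246), 77.4281234741211) 0.0455
low [199, 75, 163, 164, 3415] ((593.5777587890625, -31.36634063720703), (141.7344970703125, 153.81689453125), 11.325223922729492) 0.039
low [264, 154, 12, 70, 514] ((588.6378173828125, -59.072364807128906), (10.204243659973145, 69.91010284423828), 11.486490249633789) 0.0484
low [292, 154, 11, 71, 492] ((614.4441528320312, -54.06206130981445), (9.71219539642334, 70.1041030883789), 10.869455337524414) 0.0485
low [424, 165, 61, 64, 895] ((763.6444702148438, -27.53731918334961), (68.90323638916016, 30.65806007385254), 66.48888397216797) 0.0393
low [2, 178, 79, 116, 2077] ((387.6361083984375, -146.5873260498047), (53.20966339111328, 123.60832214355469), 26.975906372070312) 0.0395
```

View pics/w4.png

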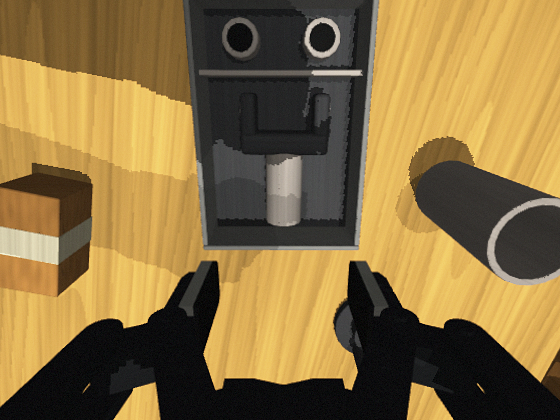

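The yoke lies flat and lengthwise in the bay: tube at (283,190), fork at (285,140), clear of the divider at row 72 and of all the walls. Next is the lid.

Run:
```python
from plan import *
path([.601,-.0518,.2938,101.25],[[.55,.12,.294,165],[.477,.336,.29,250]],6)
```

```text
[0.68, -0.06, -0.0] -0.8 HALF [0.34, -0.03, -0.0] -0.4 
[0.64, 0.21, -0.0] -0.81 HALF [0.32, 0.105, -0.0] -0.405 
[0.5, 0.46, 0.0] -0.82 HALF [0.25, 0.23, 0.0] -0.41 
[0.28, 0.62, 0.01] -0.84 HALF [0.14, 0.31, 0.005] -0.42 
[-0.0, 0.68, 0.02] -0.85 HALF [-0.0, 0.34, 0.01] -0.425 
[-0.3, 0.6, 0.01] -0.84 HALF [-0.15, 0.3, 0.005] -0.42 
end [0.4772, 0.3355, 0.2898, 250.05]
```

Emit:
{"op": "apply_moves", "data": {
  "rows": [
    [[0.22, -0.02, 0], [0, 0, -0.27], 0.7],
    [[0.45, -0.04, 0], [0, 0, -0.54], 0.7],
    [[0.68, -0.06, 0], [0, 0, -0.8], 0.7]
  ]
}}

```text
time: 14.25
ee_pos: [0.5813, 0.014, 0.2926]
tcp_rot: [-179.8, -0.1, 125.5]
wrist_force: [-0.1, 0.8, -0.7]
opening: 0.0595
grasp_force: 0.0
```

Emit:
{"op": "apply_moves", "data": {
  "rows": [
    [[0.21, 0.07, 0], [0, 0, -0.27], 0.7],
    [[0.42, 0.14, 0], [0, 0, -0.54], 0.7],
    [[0.64, 0.21, 0], [0, 0, -0.81], 0.7]
  ]
}}

```text
time: 14.55
ee_pos: [0.5615, 0.0786, 0.2928]
tcp_rot: [-179.9, -0.1, 149.9]
wrist_force: [-0.3, 1.0, 0.5]
opening: 0.06
grasp_force: 0.0
```

Emit:
{"op": "apply_moves", "data": {
  "rows": [
    [[0.17, 0.15, 0], [0, 0, -0.27], 0.7],
    [[0.34, 0.3, 0], [0, 0, -0.54], 0.7],
    [[0.5, 0.46, 0], [0, 0, -0.82], 0.7]
  ]
}}

```text
time: 14.85
ee_pos: [0.5416, 0.1436, 0.2929]
tcp_rot: [-179.9, -0.2, 174.5]
wrist_force: [0.4, -0.2, 0.3]
opening: 0.06
grasp_force: 0.0
```

Emit:
{"op": "apply_moves", "data": {
  "rows": [
    [[0.09, 0.21, 0], [0, 0, -0.28], 0.7],
    [[0.18, 0.42, 0], [0, 0, -0.56], 0.7],
    [[0.28, 0.62, 0.01], [0, 0, -0.84], 0.7]
  ]
}}

```text
time: 15.15
ee_pos: [0.5202, 0.2082, 0.2918]
tcp_rot: [-180.0, -0.2, -160.3]
wrist_force: [0.2, -0.2, 0.7]
opening: 0.0597
grasp_force: 0.0
```

Emit:
{"op": "apply_moves", "data": {
  "rows": [
    [[0, 0.22, 0], [0, 0, -0.28], 0.7],
    [[0, 0.45, 0.01], [0, 0, -0.56], 0.7],
    [[0, 0.68, 0.02], [0, 0, -0.85], 0.7]
  ]
}}

```text
time: 15.45
ee_pos: [0.4976, 0.2723, 0.2898]
tcp_rot: [179.9, -0.2, -134.9]
wrist_force: [0.5, 0.8, 0.2]
opening: 0.0595
grasp_force: 0.0
```

Emit:
{"op": "apply_moves", "data": {
  "rows": [
    [[-0.1, 0.2, 0], [0, 0, -0.28], 0.7],
    [[-0.2, 0.4, 0], [0, 0, -0.56], 0.7],
    [[-0.3, 0.6, 0.01], [0, 0, -0.84], 0.7],
    [[-0.3, 0.6, 0.01], [0, 0, -0.84], 0.7],
    [[-0.3, 0.6, 0.01], [0, 0, -0.84], 0.7]
  ]
}}

```text
time: 15.95
ee_pos: [0.4771, 0.3353, 0.2891]
tcp_rot: [179.9, -0.1, -110.2]
wrist_force: [0.0, 0.2, 0.6]
opening: 0.0596
grasp_force: 0.0
```

Run:
```python
from h import *
p,d,c=snap('wrist','w5.png');V=world(c,d);o=sensors.get_obs();print(o['time'],o['ee_pos'],o['tcp_rot'],o['q'].round(1));np.savez('w5.npz',V=V,p=p)
def rect(lo,hi,nm,W):
    m=((W[...,2]>lo)&(W[...,2]<hi)).astype(np.uint8)
    n,l,s,_=cv2.connectedComponentsWithStats(m)
    for k in range(1,n):
        if s[k,4]>300: P=W[l==k];print(nm,s[k].tolist(),cv2.minAreaRect((P[:,:2]*1000).astype(np.float32)),np.median(P[:,2]).round(4))
rect(.006,.02,'lid',V);rect(.03,.065,'handle',V)
```

```text
16.0 [0.4773601  0.33492321 0.28951794] [ 1.79927130e+02 -1.09571456e-01 -1.10206962e+02] [ 35.1   9.4  13.4  94.1  -0.  -34.7]
lid [173, 103, 218, 135, 26472] ((477.194580078125, 335.54058837890625), (144.49403381347656, 217.33946228027344), 69.84452819824219) 0.0123
lid [14, 122, 53, 61, 563] ((693.7872924804688, 228.73193359375), (63.13853454589844, 27.50786781311035), 84.85315704345703) 0.0132
handle [76, 0, 27, 26, 327] ((572.4195556640625, 147.50299072265625), (19.506532669067383, 6.162322521209717), 80.70698547363281) 0.0516
handle [0, 124, 51, 72, 1770] ((692.8863525390625, 229.9724884033203), (63.93437194824219, 29.570493698120117), 82.1856460571289) 0.0488
handle [276, 132, 13, 96, 1177] ((476.6700439453125, 334.6846008300781), (90.1788330078125, 11.666488647460938), 70.06433868408203) 0.0523
```

View pics/w5.png

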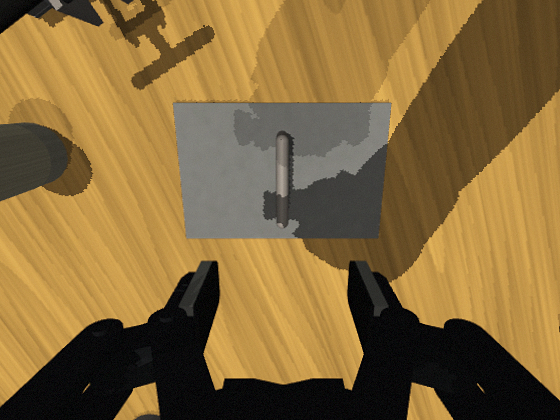

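The lid lies square under the gripper: plate corners at about (175,103) to (390,238), handle at (282,132) to (282,227).

Emit:
{"op": "apply_moves", "data": {
  "rows": [
    [[0, 0, 0.3], [0, 0, 0], 0.7],
    [[0, 0, 0.6], [0, 0, 0], 0.7],
    [[0, 0, 0.9], [0, 0, 0], 0.7],
    [[0, 0, 0.95], [0, 0, 0], 0.7]
  ]
}}

```text
time: 16.4
ee_pos: [0.4766, 0.3335, 0.1916]
tcp_rot: [179.8, -0.3, -110.2]
wrist_force: [-0.1, 0.5, -0.3]
opening: 0.0596
grasp_force: 0.0
```

Emit:
{"op": "apply_moves", "data": {
  "rows": [
    [[0, 0, 0.3], [0, 0, 0], 0.7],
    [[0, 0, 0.6], [0, 0, 0], 0.7],
    [[0, 0, 0.8], [0, 0, 0], 0.7],
    [[0, 0, 0.9], [0, 0, 0], 0.7],
    [[0, 0, 0.94], [0, 0, 0], 0.7],
    [[0, 0, 0.94], [0, 0, 0], 0]
  ]
}}

```text
time: 17.0
ee_pos: [0.4778, 0.3353, 0.1024]
tcp_rot: [-180.0, 0.0, -110.1]
wrist_force: [0.2, 0.3, -0.0]
opening: 0.0469
grasp_force: 0.0
```

Emit:
{"op": "apply_moves", "data": {
  "rows": [
    [[0, 0, 0], [0, 0, 0], 0],
    [[0, 0, 0], [0, 0, 0], 0],
    [[0, 0, 0], [0, 0, 0], 0],
    [[0, 0, 0], [0, 0, 0], 0],
    [[0, 0, 0], [0, 0, 0], 0],
    [[0, 0, 0], [0, 0, 0], 0],
    [[0, 0, 0], [0, 0, 0], 0],
    [[0, 0, 0], [0, 0, 0], 0]
  ],
  "force": 100
}}

```text
time: 17.8
ee_pos: [0.4778, 0.3356, 0.1029]
tcp_rot: [-180.0, 0.1, -110.1]
wrist_force: [0.6, -0.4, 5.8]
opening: 0.0087
grasp_force: 97.7
```

Run:
```python
from h import *
o=sensors.get_obs();print({k:np.round(o[k],4).tolist() for k in ['time','ee_pos','tcp_rot','wrist_force','torque','opening','grasp_force']})
```

```text
{'time': 17.8, 'ee_pos': [0.4778, 0.3356, 0.1029], 'tcp_rot': [-179.9542, 0.0686, -110.0833], 'wrist_force': [0.5656, -0.4061, 5.7739], 'torque': [-0.1815, 0.0467, 0.0091], 'opening': 0.0087, 'grasp_force': 97.733}
```

Run:
```python
from plan import *
path([.4778,.3356,.102,249.9],[[.4778,.3356,.302,249.9],[.53,.17,.305,220],[.5879,-.0031,.30,191.1]],7)
```

```text
[-0.0, 0.0, -0.79] -0.0 HALF [-0.0, 0.0, -0.395] -0.0 
[-0.0, 0.0, -0.8] -0.0 HALF [-0.0, 0.0, -0.4] -0.0 
[0.3, -0.23, -0.42] 0.22 HALF [0.15, -0.115, -0.21] 0.11 
[0.57, -0.56, -0.01] 0.46 HALF [0.285, -0.28, -0.005] 0.23 
[0.42, -0.68, -0.0] 0.44 HALF [0.21, -0.34, -0.0] 0.22 
[0.25, -0.75, 0.02] 0.42 HALF [0.125, -0.375, 0.01] 0.21 
[0.07, -0.79, 0.02] 0.42 HALF [0.035, -0.395, 0.01] 0.21 
end [0.5875, -0.0031, 0.3, 191.1]
```

Emit:
{"op": "apply_moves", "data": {
  "rows": [
    [[0, 0, -0.1], [0, 0, 0], 0],
    [[0, 0, -0.3], [0, 0, 0], 0],
    [[0, 0, -0.55], [0, 0, 0], 0],
    [[0, 0, -0.8], [0, 0, 0], 0]
  ]
}}

```text
time: 18.2
ee_pos: [0.477, 0.3351, 0.1823]
tcp_rot: [179.9, -0.1, -110.1]
wrist_force: [0.2, 0.6, -5.4]
opening: 0.0085
grasp_force: 97.6
```

Emit:
{"op": "apply_moves", "data": {
  "rows": [
    [[0, 0, -0.27], [0, 0, 0], 0],
    [[0, 0, -0.54], [0, 0, 0], 0],
    [[0, 0, -0.8], [0, 0, 0], 0]
  ]
}}

```text
time: 18.5
ee_pos: [0.4771, 0.3352, 0.2629]
tcp_rot: [180.0, -0.0, -110.1]
wrist_force: [0.7, -0.3, -4.1]
opening: 0.0088
grasp_force: 97.6
```

Emit:
{"op": "apply_moves", "data": {
  "rows": [
    [[0.08, -0.06, -0.14], [0, 0, 0.05], 0],
    [[0.18, -0.14, -0.28], [0, 0, 0.12], 0],
    [[0.3, -0.23, -0.42], [0, 0, 0.22], 0]
  ]
}}

```text
time: 18.8
ee_pos: [0.4889, 0.2981, 0.3036]
tcp_rot: [179.9, -0.1, -116.9]
wrist_force: [-0.1, 0.1, -5.1]
opening: 0.0087
grasp_force: 97.7
```

Emit:
{"op": "apply_moves", "data": {
  "rows": [
    [[0.15, -0.14, 0], [0, 0, 0.11], 0],
    [[0.3, -0.28, 0], [0, 0, 0.23], 0],
    [[0.44, -0.42, 0], [0, 0, 0.35], 0],
    [[0.57, -0.56, -0.01], [0, 0, 0.46], 0]
  ]
}}

```text
time: 19.2
ee_pos: [0.5134, 0.221, 0.3042]
tcp_rot: [180.0, -0.1, -130.8]
wrist_force: [0.2, 0.9, -4.3]
opening: 0.0085
grasp_force: 97.8
```

Emit:
{"op": "apply_moves", "data": {
  "rows": [
    [[0.1, -0.17, 0], [0, 0, 0.11], 0],
    [[0.2, -0.34, 0], [0, 0, 0.22], 0],
    [[0.31, -0.51, 0], [0, 0, 0.33], 0],
    [[0.42, -0.68, 0], [0, 0, 0.44], 0]
  ]
}}

```text
time: 19.6
ee_pos: [0.5378, 0.145, 0.3042]
tcp_rot: [180.0, -0.1, -144.0]
wrist_force: [0.2, 0.6, -4.7]
opening: 0.0087
grasp_force: 97.8
```

Emit:
{"op": "apply_moves", "data": {
  "rows": [
    [[0.06, -0.19, 0], [0, 0, 0.1], 0],
    [[0.12, -0.38, 0.01], [0, 0, 0.2], 0],
    [[0.18, -0.57, 0.01], [0, 0, 0.31], 0],
    [[0.25, -0.75, 0.02], [0, 0, 0.42], 0]
  ]
}}

```text
time: 20.0
ee_pos: [0.562, 0.0697, 0.3023]
tcp_rot: [180.0, -0.1, -156.6]
wrist_force: [0.0, 0.4, -4.3]
opening: 0.0088
grasp_force: 97.8
```

Emit:
{"op": "apply_moves", "data": {
  "rows": [
    [[0.02, -0.22, 0], [0, 0, 0.12], 0],
    [[0.04, -0.44, 0.01], [0, 0, 0.24], 0],
    [[0.06, -0.65, 0.02], [0, 0, 0.35], 0],
    [[0.07, -0.79, 0.02], [0, 0, 0.42], 0],
    [[0.07, -0.79, 0.02], [0, 0, 0.42], 0],
    [[0.07, -0.79, 0.02], [0, 0, 0.42], 0]
  ]
}}

```text
time: 20.6
ee_pos: [0.5872, -0.0037, 0.3004]
tcp_rot: [180.0, -0.1, -168.9]
wrist_force: [0.2, 0.1, -4.3]
opening: 0.0086
grasp_force: 97.8
```

Run:
```python
from h import *
o=sensors.get_obs();print({k:np.round(o[k],4).tolist() for k in ['time','ee_pos','tcp_rot','wrist_force','torque','opening','q']})
p,d,c=snap('wrist','w6.png')
```

```text
{'time': 20.6, 'ee_pos': [0.5872, -0.0037, 0.3004], 'tcp_rot': [179.9813, -0.0732, -168.9384], 'wrist_force': [0.1558, 0.1214, -4.3355], 'torque': [-0.015, 0.0112, 0.0057], 'opening': 0.0086, 'q': [-0.3664, 10.1929, 15.4633, 95.3458, 0.0038, -11.428]}
```

View pics/w6.png

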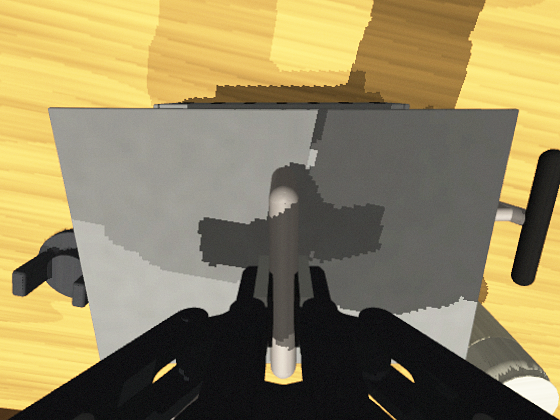

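The lid is level and centred over the box, its far edge parallel to the box rim (row 105). The upright clamp, with its bar at about (535,215), is clear to the right.

Emit:
{"op": "apply_moves", "data": {
  "rows": [
    [[-0.012, 0.005, 0.25], [0, 0, 0], 0],
    [[-0.012, 0.005, 0.5], [0, 0, 0], 0],
    [[-0.012, 0.005, 0.75], [0, 0, 0], 0],
    [[-0.012, 0.005, 0.95], [0, 0, 0], 0],
    [[-0.012, 0.005, 1], [0, 0, 0], 0]
  ]
}}

```text
time: 21.15
ee_pos: [0.5872, -0.0017, 0.1981]
tcp_rot: [180.0, -0.2, -168.8]
wrist_force: [-0.3, 0.7, -4.3]
opening: 0.0087
grasp_force: 97.7
```

Emit:
{"op": "apply_moves", "data": {
  "rows": [
    [[0, 0, 0.1], [0, 0, 0], 0],
    [[0, 0, 0.15], [0, 0, 0], 0],
    [[0, 0, 0.15], [0, 0, 0], 0],
    [[0, 0, 0.15], [0, 0, 0], 0]
  ]
}}

```text
time: 21.55
ee_pos: [0.5886, -0.0025, 0.1862]
tcp_rot: [-180.0, 0.0, -168.9]
wrist_force: [-0.5, -0.4, -4.5]
opening: 0.0086
grasp_force: 97.7
```

Run:
```python
from h import *
o=sensors.get_obs();print({k:np.round(o[k],4).tolist() for k in ['time','ee_pos','tcp_rot','wrist_force']})
for n in ['top','scene']:
    p,d,c=snap(n,n+'7.png');V=world(c,d)
    near=np.hypot(V[...,0]-.588,V[...,1]+.003)<.16
    m=((V[...,2]>.086)&(V[...,2]<.102)&near).astype(np.uint8)
    k,l,s,_=cv2.connectedComponentsWithStats(m)
    for i in range(1,k):
        if s[i,4]>300: P=V[l==i];print(n,s[i].tolist(),cv2.minAreaRect((P[:,:2]*1000).astype(np.float32)),np.median(P[:,2]).round(4))
    m=((V[...,2]>.062)&(V[...,2]<.076)&near)
    P=V[m];R=np.array([[-.1934,.9811],[-.9811,-.1934]]);L=(P[:,:2]*1000-[587.9,-3.1])@R.T
    print(n,'rim',len(P),np.percentile(L,[0,1,50,99,100],axis=0).round(1).tolist())
```

```text
{'time': 21.55, 'ee_pos': [0.5886, -0.0025, 0.1862], 'tcp_rot': [-179.9815, 0.0158, -168.8763], 'wrist_force': [-0.4708, -0.4398, -4.4925]}
top [226, 183, 17, 62, 559] ((572.7470703125, 89.4888916015625), (145.5782470703125, 27.798776626586914), 10.921707153320312) 0.0948
top rim 78 [[-112.7, -31.1], [-112.6, -29.0], [111.1, 10.5], [138.5, 70.9], [156.2, 71.0]]
scene [212, 172, 101, 73, 3327] ((587.1998901367188, -3.601470947265625), (148.686279296875, 217.59927368164062), 11.029521942138672) 0.0949
scene rim 413 [[-111.7, -78.1], [-109.6, -77.2], [72.5, -72.3], [155.5, 62.1], [156.9, 71.4]]
```

Emit:
{"op": "apply_moves", "data": {
  "rows": [
    [[-0.01, 0, 0.03], [0, 0, 0], 0],
    [[-0.01, 0, 0.06], [0, 0, 0], 0],
    [[-0.01, 0, 0.1], [0, 0, 0], 0],
    [[-0.01, 0, 0.13], [0, 0, 0], 0],
    [[-0.01, 0, 0.16], [0, 0, 0], 0],
    [[-0.01, 0, 0.16], [0, 0, 0], 0]
  ]
}}

```text
time: 22.25
ee_pos: [0.5891, -0.0024, 0.1688]
tcp_rot: [180.0, -0.1, -168.9]
wrist_force: [0.5, -0.2, -4.3]
opening: 0.0087
grasp_force: 97.7
```

Emit:
{"op": "apply_moves", "data": {
  "rows": [
    [[0, 0, 0.015], [0, 0, 0], 0],
    [[0, 0, 0.03], [0, 0, 0], 0],
    [[0, 0, 0.04], [0, 0, 0], 0],
    [[0, 0, 0.04], [0, 0, 0], 0]
  ]
}}

```text
time: 22.65
ee_pos: [0.5892, -0.0024, 0.1654]
tcp_rot: [-180.0, -0.0, -168.9]
wrist_force: [-0.0, -0.2, -5.0]
opening: 0.0088
grasp_force: 97.7
```

Run:
```python
from h import *
o=sensors.get_obs();print({k:np.round(o[k],4).tolist() for k in ['time','ee_pos','tcp_rot','wrist_force','torque']})
```

```text
{'time': 22.65, 'ee_pos': [0.5892, -0.0024, 0.1654], 'tcp_rot': [-179.9951, -0.049, -168.8774], 'wrist_force': [-0.0376, -0.2193, -4.9698], 'torque': [-0.0227, -0.0466, 0.0229]}
```

No resistance on the way in, so the plug is in the mouth. Easing down the last millimetre.

Emit:
{"op": "apply_moves", "data": {
  "rows": [
    [[0, 0, 0.005], [0, 0, 0], 0],
    [[0, 0, 0.01], [0, 0, 0], 0],
    [[0, 0, 0.01], [0, 0, 0], 0]
  ]
}}

```text
time: 22.95
ee_pos: [0.5894, -0.0024, 0.165]
tcp_rot: [-180.0, -0.0, -168.9]
wrist_force: [-1.5, -0.0, -0.7]
opening: 0.0085
grasp_force: 98.2
```

Emit:
{"op": "apply_moves", "data": {
  "rows": [
    [[0, 0, 0.005], [0, 0, 0], 0],
    [[0, 0, 0.01], [0, 0, 0], 0],
    [[0, 0, 0.01], [0, 0, 0], 0]
  ]
}}

```text
time: 23.25
ee_pos: [0.5893, -0.0024, 0.1649]
tcp_rot: [-180.0, 0.0, -168.9]
wrist_force: [-5.1, -0.7, 7.4]
opening: 0.0087
grasp_force: 99.0
```

Emit:
{"op": "apply_moves", "data": {
  "rows": [
    [[0, 0, -0.01], [0, 0, 0], 0.5],
    [[0, 0, -0.01], [0, 0, 0], 0.5],
    [[0, 0, -0.01], [0, 0, 0], 0.5],
    [[0, 0, -0.01], [0, 0, 0], 0.5],
    [[0, 0, -0.2], [0, 0, 0], 0.5],
    [[0, 0, -0.5], [0, 0, 0], 0.5],
    [[0, 0, -0.8], [0, 0, 0], 0.5],
    [[0, 0, -1], [0, 0, 0], 0.5],
    [[0, 0, -1], [0, 0, 0], 0.5]
  ]
}}

```text
time: 24.15
ee_pos: [0.5902, -0.0024, 0.2668]
tcp_rot: [-179.9, 0.2, -168.9]
wrist_force: [-0.4, -0.0, 0.9]
opening: 0.0427
grasp_force: 0.0
```

Emit:
{"op": "apply_moves", "data": {
  "rows": [
    [[0, -0.1, -0.2], [0, 0, 0], 0.5],
    [[0, -0.25, -0.4], [0, 0, 0], 0.5],
    [[0, -0.3, -0.5], [0, 0, 0], 0.5],
    [[0, -0.3, -0.5], [0, 0, 0], 0.5],
    [[0, -0.3, -0.5], [0, 0, 0], 0.5]
  ]
}}

```text
time: 24.65
ee_pos: [0.5952, -0.0315, 0.3124]
tcp_rot: [180.0, -0.1, -168.9]
wrist_force: [-0.3, 0.1, -0.8]
opening: 0.0429
grasp_force: 0.0
```

Run:
```python
from h import *
o=sensors.get_obs();print({k:np.round(o[k],4).tolist() for k in ['time','ee_pos','tcp_rot','wrist_force']})
R=np.array([[-.1934,.9811],[-.9811,-.1934]])
for n in ['wrist','scene','top']:
    p,d,c=snap(n,n+'8.png');V=world(c,d)
    L=(V[...,:2]*1000-[587.9,-3.1])@R.T;z=V[...,2]*1000
    m=((abs(L[...,0])<125)&(abs(L[...,1])<90)&(z>66)&(z<82)).astype(np.uint8)
    k,l,s,_=cv2.connectedComponentsWithStats(m)
    i=1+s[1:,4].argmax();P=V[l==i];print(n,'lid',s[i].tolist(),cv2.minAreaRect((P[:,:2]*1000).astype(np.float32)),np.percentile(P[:,2],[5,50,95]).round(4))
    m=(L[...,0]>80)&(L[...,0]<260)&(abs(L[...,1])<60)&(z>110)&(z<185)
    if m.sum()>50:
        m=m&(abs(L[...,1])>12);Q=np.c_[L[m],z[m]]
        print(n,'bar',len(Q),np.percentile(Q,[2,50,98],axis=0).round(1).tolist())
```

```text
{'time': 24.65, 'ee_pos': [0.5952, -0.0315, 0.3124], 'tcp_rot': [179.9809, -0.0959, -168.8908], 'wrist_force': [-0.3371, 0.0586, -0.8267]}
wrist lid [190, 101, 251, 152, 33816] ((586.5055541992188, -0.6153793334960938), (147.3863983154297, 226.1112823486328), 11.310864448547363) [0.0723 0.0737 0.0749]
wrist bar 733 [[166.0, -45.9, 150.9], [167.8, -30.9, 157.9], [173.3, -12.2, 161.5]]
scene lid [212, 177, 100, 73, 4186] ((589.7423095703125, -2.9031295776367188), (151.98272705078125, 225.01547241210938), 10.650673866271973) [0.07   0.0735 0.0763]
scene bar 151 [[164.5, -49.3, 154.4], [171.2, -20.1, 159.6], [177.6, 41.7, 163.1]]
top lid [227, 179, 33, 67, 1643] ((578.2252807617188, 67.85001373291016), (152.3335723876953, 78.31938934326172), 8.202102661132812) [0.0697 0.0736 0.0769]
top bar 205 [[163.7, -49.7, 153.5], [169.7, -15.3, 159.9], [177.1, 42.5, 163.9]]
```

View pics/wrist8.png

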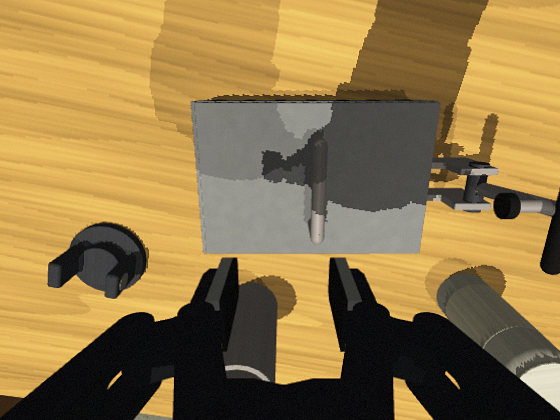

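The lid is seated, its top reading a uniform 74 mm, and it sits square in the view. The clamp bar shows at the right edge, about (555,230). From the depth data its centre is at box (170.5, 0, 155), so the clamp angle is about 1.55 rad.

Run:
```python
from plan import *
a=[.5952,-.0315,.3124,191.12]
path(a,[[.5274,.1588,.30,191.12]],3)
path([.5274,.1588,.30,191.12],[[.5274,.1588,.209,191.12]],1)
```

```text
[0.1, 0.67, 0.04] -0.0 HALF [0.05, 0.335, 0.02] -0.0 
[0.1, 0.66, 0.04] -0.0 HALF [0.05, 0.33, 0.02] -0.0 
[0.1, 0.67, 0.04] -0.0 HALF [0.05, 0.335, 0.02] -0.0 
end [0.5272, 0.159, 0.3004, 191.12]
[-0.0, 0.0, 0.91] -0.0 HALF [-0.0, 0.0, 0.455] -0.0 
end [0.5274, 0.1588, 0.209, 191.12]
```

Emit:
{"op": "apply_moves", "data": {
  "rows": [
    [[0.05, 0.3, 0], [0, 0, 0], 0.5],
    [[0.1, 0.65, 0], [0, 0, 0], 0.5],
    [[0.15, 1, 0], [0, 0, 0], 0.5]
  ]
}}

```text
time: 25.1
ee_pos: [0.5605, 0.0645, 0.3127]
tcp_rot: [180.0, -0.1, -168.9]
wrist_force: [0.9, 0.2, -0.1]
opening: 0.0431
grasp_force: 0.0
```

Emit:
{"op": "apply_moves", "data": {
  "rows": [
    [[0.05, 0.35, 0.04], [0, 0, 0], 0.5],
    [[0.1, 0.7, 0.08], [0, 0, 0], 0.5],
    [[0.15, 1, 0.12], [0, 0, 0], 0.5],
    [[0.15, 1, 0.12], [0, 0, 0], 0.5],
    [[0.15, 1, 0.12], [0, 0, 0], 0.5]
  ]
}}

```text
time: 25.6
ee_pos: [0.5267, 0.1594, 0.301]
tcp_rot: [-180.0, -0.1, -168.8]
wrist_force: [0.1, -0.3, 0.1]
opening: 0.0427
grasp_force: 0.0
```

Run:
```python
from h import *
o=sensors.get_obs();print({k:np.round(o[k],4).tolist() for k in ['time','ee_pos','tcp_rot','q']})
R=np.array([[-.1934,.9811],[-.9811,-.1934]])
print('box frame',R@(o['ee_pos'][:2]*1000-[587.9,-3.1]))
```

```text
{'time': 25.6, 'ee_pos': [0.5267, 0.1594, 0.301], 'tcp_rot': [-179.9787, -0.0754, -168.7686], 'q': [16.8423, 5.0224, 9.805, 94.8596, -0.0138, 5.6109]}
box frame [171.25501115  28.6250336 ]
```

Emit:
{"op": "apply_moves", "data": {
  "rows": [
    [[0, 0, 0.25], [0, 0, 0], 0.5],
    [[0, 0, 0.5], [0, 0, 0], 0.5],
    [[0, 0, 0.75], [0, 0, 0], 0.5],
    [[0, 0, 0.9], [0, 0, 0], 0.5],
    [[0, 0, 0.92], [0, 0, 0], 0.5],
    [[0, 0, 0.92], [0, 0, 0], 0.5]
  ]
}}

```text
time: 26.2
ee_pos: [0.5273, 0.1583, 0.2099]
tcp_rot: [-180.0, -0.0, -168.9]
wrist_force: [0.5, -0.1, 0.5]
opening: 0.0426
grasp_force: 0.0
```

Emit:
{"op": "apply_moves", "data": {
  "rows": [
    [[0, 0, 0], [0, 0, 0], 0],
    [[0, 0, 0], [0, 0, 0], 0],
    [[0, 0, 0], [0, 0, 0], 0],
    [[0, 0, 0], [0, 0, 0], 0],
    [[0, 0, 0], [0, 0, 0], 0],
    [[0, 0, 0], [0, 0, 0], 0]
  ],
  "force": 30
}}

```text
time: 26.8
ee_pos: [0.5275, 0.1589, 0.2108]
tcp_rot: [180.0, 0.1, -168.9]
wrist_force: [0.1, 1.3, 6.5]
opening: 0.0128
grasp_force: 29.4
```

Run:
```python
from h import *
o=sensors.get_obs();print({k:np.round(o[k],4).tolist() for k in ['time','ee_pos','tcp_rot','wrist_force','opening']})
# shifts from the pinch pose: tool y = box +x -> inboard is -y ; tool z down
f0=71.5
for f in list(range(78,160,7))+[160.3]:
    dx=74*(np.cos(np.radians(f))-np.cos(np.radians(f0)));dz=74*(np.sin(np.radians(f))-np.sin(np.radians(f0)))
    print(f,'tool y %.2f z %.2f'%(dx/100,-dz/100))
```

```text
{'time': 26.8, 'ee_pos': [0.5275, 0.1589, 0.2108], 'tcp_rot': [179.993, 0.0932, -168.8728], 'wrist_force': [0.1161, 1.3264, 6.4553], 'opening': 0.0128}
78 tool y -0.08 z -0.02
85 tool y -0.17 z -0.04
92 tool y -0.26 z -0.04
99 tool y -0.35 z -0.03
106 tool y -0.44 z -0.01
113 tool y -0.52 z 0.02
120 tool y -0.60 z 0.06
127 tool y -0.68 z 0.11
134 tool y -0.75 z 0.17
141 tool y -0.81 z 0.24
148 tool y -0.86 z 0.31
155 tool y -0.91 z 0.39
160.3 tool y -0.93 z 0.45
```

Emit:
{"op": "apply_moves", "data": {
  "rows": [
    [[0, -0.04, -0.01], [0, 0, 0], 0],
    [[0, -0.08, -0.02], [0, 0, 0], 0],
    [[0, -0.17, -0.04], [0, 0, 0], 0],
    [[0, -0.26, -0.04], [0, 0, 0], 0],
    [[0, -0.35, -0.03], [0, 0, 0], 0],
    [[0, -0.44, -0.01], [0, 0, 0], 0],
    [[0, -0.44, -0.01], [0, 0, 0], 0]
  ]
}}

```text
time: 27.5
ee_pos: [0.5362, 0.1152, 0.2111]
tcp_rot: [180.0, 0.1, -168.9]
wrist_force: [2.9, 0.6, 0.8]
opening: 0.0127
grasp_force: 31.0
```

Following well; continuing from this point (subtracting -0.44, -0.01).

Emit:
{"op": "apply_moves", "data": {
  "rows": [
    [[0, -0.08, 0.03], [0, 0, 0], 0],
    [[0, -0.16, 0.07], [0, 0, 0], 0],
    [[0, -0.24, 0.12], [0, 0, 0], 0],
    [[0, -0.31, 0.18], [0, 0, 0], 0],
    [[0, -0.37, 0.25], [0, 0, 0], 0],
    [[0, -0.4, 0.28], [0, 0, 0], 0],
    [[0, -0.42, 0.32], [0, 0, 0], 0],
    [[0, -0.42, 0.32], [0, 0, 0], 0]
  ]
}}

```text
time: 28.3
ee_pos: [0.5439, 0.0735, 0.1778]
tcp_rot: [-179.9, -0.0, -168.9]
wrist_force: [5.5, 0.5, -1.3]
opening: 0.0131
grasp_force: 33.0
```

Emit:
{"op": "apply_moves", "data": {
  "rows": [
    [[0, -0.02, 0.04], [0, 0, 0], 0],
    [[0, -0.05, 0.08], [0, 0, 0], 0],
    [[0, -0.06, 0.11], [0, 0, 0], 0],
    [[0, -0.07, 0.13], [0, 0, 0], 0],
    [[0, -0.07, 0.14], [0, 0, 0], 0],
    [[0, -0.07, 0.14], [0, 0, 0], 0]
  ]
}}

```text
time: 28.9
ee_pos: [0.5452, 0.067, 0.1644]
tcp_rot: [-179.9, -0.0, -168.9]
wrist_force: [5.6, -1.4, 2.1]
opening: 0.0126
grasp_force: 34.2
```

Run:
```python
from h import *
o=sensors.get_obs();print({k:np.round(o[k],4).tolist() for k in ['time','ee_pos','tcp_rot','wrist_force','torque','opening']})
R=np.array([[-.1934,.9811],[-.9811,-.1934]])
print('box frame',R@(o['ee_pos'][:2]*1000-[587.9,-3.1]))
```

```text
{'time': 28.9, 'ee_pos': [0.5452, 0.067, 0.1644], 'tcp_rot': [-179.9264, -0.023, -168.8997], 'wrist_force': [5.5856, -1.3903, 2.0586], 'torque': [-0.1133, -1.0403, 0.0679], 'opening': 0.0126}
box frame [76.99155401 28.31281611]
```

Emit:
{"op": "apply_moves", "data": {
  "rows": [
    [[0, 0, 0.01], [0, 0, 0], 0],
    [[0, 0, 0.02], [0, 0, 0], 0],
    [[0, 0, 0.02], [0, 0, 0], 0],
    [[0, 0, 0.02], [0, 0, 0], 0]
  ]
}}

```text
time: 29.3
ee_pos: [0.5454, 0.0665, 0.1628]
tcp_rot: [-179.9, -0.0, -168.9]
wrist_force: [4.9, -4.6, 4.5]
opening: 0.0129
grasp_force: 34.6
```

Emit:
{"op": "apply_moves", "data": {
  "rows": [
    [[0, 0, 0.01], [0, 0, 0], 0],
    [[0, 0, 0.02], [0, 0, 0], 0],
    [[0, 0, 0.02], [0, 0, 0], 0],
    [[0, 0, 0.02], [0, 0, 0], 0]
  ]
}}

```text
time: 29.7
ee_pos: [0.5454, 0.0659, 0.161]
tcp_rot: [-179.8, 0.0, -169.0]
wrist_force: [5.9, -7.8, 7.0]
opening: 0.0129
grasp_force: 34.8
```

Emit:
{"op": "apply_moves", "data": {
  "rows": [
    [[0, 0, 0.01], [0, 0, 0], 0],
    [[0, 0, 0.02], [0, 0, 0], 0],
    [[0, 0, 0.02], [0, 0, 0], 0],
    [[0, 0, 0.02], [0, 0, 0], 0]
  ]
}}

```text
time: 30.1
ee_pos: [0.5455, 0.0655, 0.1591]
tcp_rot: [-179.7, 0.0, -169.0]
wrist_force: [4.9, -11.9, 6.8]
opening: 0.0128
grasp_force: 35.1
```

Emit:
{"op": "apply_moves", "data": {
  "rows": [
    [[0, 0, 0], [0, 0, 0], 0.5],
    [[0, 0, 0], [0, 0, 0], 0.5],
    [[0, 0, 0], [0, 0, 0], 0.5],
    [[0, 0, 0], [0, 0, 0], 0.5],
    [[0, 0, -0.25], [0, 0, 0], 0.5],
    [[0, 0, -0.5], [0, 0, 0], 0.5],
    [[0, 0, -0.75], [0, 0, 0], 0.5],
    [[0, 0, -1], [0, 0, 0], 0.5]
  ]
}}

```text
time: 30.9
ee_pos: [0.5448, 0.0675, 0.2593]
tcp_rot: [-180.0, -0.1, -168.9]
wrist_force: [0.9, -0.3, -0.0]
opening: 0.0427
grasp_force: 0.0
```

Emit:
{"op": "apply_moves", "data": {
  "rows": [
    [[0.2, 0, -0.2], [0, 0, 0], 0.5],
    [[0.5, 0, -0.5], [0, 0, 0], 0.5],
    [[0.8, 0, -0.6], [0, 0, 0], 0.5],
    [[1, 0, -0.6], [0, 0, 0], 0.5],
    [[1, 0, -0.6], [0, 0, 0], 0.5]
  ]
}}

```text
time: 31.4
ee_pos: [0.4453, 0.048, 0.3197]
tcp_rot: [-180.0, 0.1, -168.9]
wrist_force: [0.1, -0.2, -0.5]
opening: 0.0428
grasp_force: 0.0
```

Run:
```python
from h import *
o=sensors.get_obs();print({k:np.round(o[k],4).tolist() for k in ['time','ee_pos','tcp_rot','wrist_force']})
R=np.array([[-.1934,.9811],[-.9811,-.1934]])
for n in ['wrist','scene','top']:
    p,d,c=snap(n,n+'9.png');V=world(c,d)
    L=(V[...,:2]*1000-[587.9,-3.1])@R.T;z=V[...,2]*1000
    m=(L[...,0]>40)&(L[...,0]<115)&(abs(L[...,1])<60)&(abs(L[...,1])>12)&(z>98)&(z<140)
    if m.sum()>20:
        Q=np.c_[L[m],z[m]];print(n,'bar',len(Q),np.percentile(Q,[2,50,98],axis=0).round(1).tolist())
    m=(abs(L[...,0])<125)&(abs(L[...,1])<90)&(z>66)&(z<82)
    print(n,'lid z',np.percentile(z[m],[5,50,95]).round(1))
    for nm,x,y,h in [('stub',.786,-.038,.138),('can',.714,.224,.15),('flange',.748,-.219,.021),('carton',.369,-.159,.059)]:
        q=(np.hypot(V[...,0]-x,V[...,1]-y)<.07)&(abs(V[...,2]-h)<.012)
        if n!='wrist':print(nm,(np.nanmean(V[q][:,:2],axis=0)*1000).round(0) if q.sum()>50 else None,end=' ')
```

```text
{'time': 31.4, 'ee_pos': [0.4453, 0.048, 0.3197], 'tcp_rot': [-179.9868, 0.0509, -168.875], 'wrist_force': [0.0704, -0.2418, -0.5148]}
wrist bar 890 [[71.1, -44.3, 110.0], [77.8, 18.2, 115.3], [84.4, 47.1, 117.5]]
wrist lid z [70.6 73.4 74.7]
scene bar 147 [[68.5, -48.5, 109.3], [75.7, -17.1, 115.0], [81.3, 42.5, 118.9]]
scene lid z [69.8 73.4 76.5]
stub [786. -38.] can [716. 224.] flange [ 751. -220.] carton [ 369. -157.] top bar 185 [[67.7, -50.2, 109.0], [74.1, -15.4, 115.2], [80.9, 42.4, 119.8]]
top lid z [69.6 73.4 77. ]
stub [786. -38.] can [714. 224.] flange [ 745. -220.] carton [ 369. -159.]
```

View pics/wrist9.png

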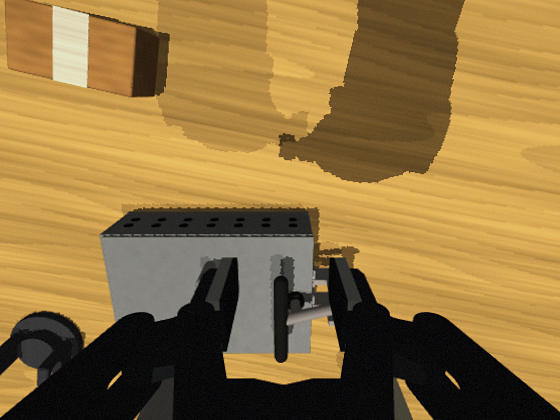

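The clamp is down on the lid: bar at about (282,320) with its top 117 mm up, where 117 is expected. The bystanders haven't moved. As a check I'll press gently on the bar from above with the fingers shut.

Emit:
{"op": "apply_moves", "data": {
  "rows": [
    [[-0.3, 0, 0], [0, 0, 0], 0],
    [[-0.6, 0, 0], [0, 0, 0], 0],
    [[-0.9, 0, 0], [0, 0, 0], 0],
    [[-1, 0, 0.2], [0, 0, 0], 0],
    [[-1, 0, 0.5], [0, 0, 0], 0],
    [[-1, 0, 0.8], [0, 0, 0], 0],
    [[-1, 0, 1], [0, 0, 0], 0],
    [[-1, 0, 1], [0, 0, 0], 0]
  ]
}}

```text
time: 32.35
ee_pos: [0.5444, 0.0674, 0.2145]
tcp_rot: [180.0, -0.4, -168.9]
wrist_force: [0.7, -0.1, -0.2]
opening: 0.0
grasp_force: 0.0
```

Emit:
{"op": "apply_moves", "data": {
  "rows": [
    [[0, 0, 0.1], [0, 0, 0], 0],
    [[0, 0, 0.2], [0, 0, 0], 0],
    [[0, 0, 0.25], [0, 0, 0], 0],
    [[0, 0, 0.28], [0, 0, 0], 0],
    [[0, 0, 0.3], [0, 0, 0], 0],
    [[0, 0, 0.3], [0, 0, 0], 0]
  ]
}}

```text
time: 32.95
ee_pos: [0.5451, 0.0674, 0.1896]
tcp_rot: [-180.0, 0.0, -168.9]
wrist_force: [-0.6, -0.5, 3.8]
opening: -0.0
grasp_force: 1.8
```

Emit:
{"op": "apply_moves", "data": {
  "rows": [
    [[0, 0, 0.005], [0, 0, 0], 0],
    [[0, 0, 0.01], [0, 0, 0], 0],
    [[0, 0, 0.01], [0, 0, 0], 0],
    [[0, 0, 0.01], [0, 0, 0], 0]
  ]
}}

```text
time: 33.35
ee_pos: [0.5451, 0.0673, 0.1894]
tcp_rot: [-180.0, 0.1, -168.9]
wrist_force: [-5.1, -1.4, 10.8]
opening: -0.0003
grasp_force: 5.5
```

It holds firm, so the clamp is on its stop. Backing away and handing in.

Emit:
{"op": "apply_moves", "data": {
  "rows": [
    [[0, 0, -0.2], [0, 0, 0], 0],
    [[0, 0, -0.5], [0, 0, 0], 0],
    [[0, 0, -0.8], [0, 0, 0], 0],
    [[0, 0, -1], [0, 0, 0], 0],
    [[0, 0, -1], [0, 0, 0], 0],
    [[0, 0, -1], [0, 0, 0], 0]
  ]
}}

```text
time: 33.95
ee_pos: [0.5453, 0.0675, 0.2876]
tcp_rot: [-180.0, 0.0, -168.9]
wrist_force: [-0.4, -0.7, -0.1]
opening: -0.0002
grasp_force: 0.0
```

Run:
```python
from h import *
o=sensors.get_obs();print(o['time'],o['ee_pos'],o['wrist_force']);print(bot.job_done())
```

```text
33.95 [0.54531109 0.06745664 0.28760398] [-0.398886   -0.65206237 -0.09829128]
the job is handed in; nothing more can be done
None
```

The job is handed in at 34 s: the slip yoke lies flat and lengthwise in the large bay, the lid is seated square, the clamp is fully down on it, and the bystanders are where they were (no verdict was returned).

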